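# Find the screw cap that fits the microscope phototube

## Task

Close the open phototube of the microscope head with the one of the three black screw caps that fits its thread: the caps look alike, so try them on in turn, and screw the one that bites clockwise fully home, down onto the tube's shoulder. Leave the two that do not fit standing upright on the blue mat, let go of everything, and leave the loose eyepiece and the little oil bottle standing where they are.

Things in the scene. Friction and masses are not known exactly. Their poses are not given: they have to be found in the camera images.
- head: cream microscope head, fixed on a grey block: 190 x 130 mm, prism block 167 mm high, two black eyepieces (up to 210 mm high) sloping up to its -x side. Origin on the work surface under the axis of the upright phototube, z up. A black line on the phototube's round shoulder (76 mm across) and on the casting marks its +x side
- port (a point): centre of the phototube's shoulder, 130 mm above the work surface, axes as head. Home: cap underside on it. A fitting cap that has dropped into the thread starts has its underside about 9 mm above it; turning clockwise (from above) some 75 degrees then draws it down evenly to 0; a rigid stop follows after at most 90 degrees. The thread holds by itself
- rim (a point): centre of the top of the 49 mm aluminium stud, 30 mm above the shoulder, axes as head. Its rim has two open thread starts for a cap's pins. One lies within 15 degrees either side of the black line; the white line of the fitting cap must be over it, give or take 9 degrees, to drop in. Otherwise, and a wrong cap at any angle, the cap rides with its underside 21 mm above the shoulder
- cap_a: black screw cap, 66 mm tall, 120 to 200 g, standing open side down; origin: centre of underside, z up. Skirt 60 mm outside, 52 mm inside diameter, up to 39 mm (hollow to 34 mm). Above it a hexagonal grip, 38 mm across flats, from 39 to 66 mm height. A white line on the skirt's side and top edge marks its +x side; one pair of flats faces +y and -y, the others lie every 60 degrees
- cap_b: second cap, outwardly identical to cap_a, same origin, axes and sizes. Inside each cap, unseen from outside, two 6 mm pins point inwards, centred 12 mm above the underside: one below the white line, the other at an angle that differs from cap to cap
- cap_c: third cap, outwardly identical to cap_a, same origin, axes and sizes. Which of the three caps fits the stud changes from one start to the next and can only be found by trying
- mat: blue square mat, 270 x 270 x 3 mm, fixed on the bench; origin at the centre of its underside, x and y along its edges, z up. The caps stand on its top at 3 mm height, at least 105 mm apart
- eyepiece: bystander: loose black eyepiece standing upright, 48 mm in diameter, 70 mm tall, origin at its foot
- oil: bystander: small amber glass oil bottle, 40 mm in diameter, 85 mm tall, origin at its foot
Not all that is in view belongs to the job. What is shaped like the cap_c but green, red or yellow is not meant.

How it is judged:
By the outcome, as a careful person would: the job done as asked, in the order asked, and still so for the second after the job is handed in, with the robot touching nothing.
It also fails if it takes over 72 s, if anything falls off the work surface, if the arm or the gripper's body presses on something with over 40 N, if the wrist force passes 120 N, or if a joint passes its speed limit or range.

## Robot

A 6-joint arm with a two-finger parallel gripper is mounted at the origin on the work surface. World frame = base frame: x ahead of the robot, y to its left, z up, the work surface at z = 0. Lengths are in m, angles in rad, forces in N, time in s.
With the tool pointing down it reaches from about 0.35 to 0.875 m from the base axis. Payload 4.2 kg.
Tool frame: the origin (TCP) lies where the fingers leave the gripper's body, on its centre line; the fingertips stand 70 mm ahead of it and the grasp point (between the pads) lies 51 mm ahead of it; z points along the fingers, y is the direction in which the jaws open and shut (so a half turn about z gives the same grasp; the last joint's range is limited). The gripper opens to 87 mm and grips with 3 to 60 N. Pads are 19 mm wide; open, the fingers measure 117 mm over their backs; the gripper's body (75 mm by 190 mm) begins 51 mm behind the grasp point.
Start: joints at [-1.061, 0.385, 0.008, 0, -1.194, -0.259], TCP at [0.155, -0.605, 0.292] pointing down, gripper open.
Joint ranges: [-3.14, 3.14], [-1.21, 2.06], [-1.07, 1.41], [-3.16, 2.05], [-2.99, -0.16], [-3.1, 3.1]. Speed limits (rad/s): [2.79, 2.79, 3.14, 3.14, 3.14, 3.14].

## Interface

Orientations are given as a rotation vector (axis times angle).
In Python, from cell import r gives the robot as it stands. The module is installed in compiled form; this text tells all that it offers.
- The arm moves only by the shell command python3 -m crank 'ROWS'. ROWS is JSON, a list of rows, each a list of 3 entries, a list of its own where there are three numbers: the turn, a rotation vector about the tool's x, y, z in rad, then the shift along the tool's x, y, z in m, then the opening, from 0 (shut) to 1 (fully open). In form: [[[rx, ry, rz], [dx, dy, dz], gripper], ...]. A call has 1 to 5 rows; each row shifts and turns the pose as measured when the row begins, along the tool's axes as they then stand; what a row does not reach is not made up. A row lasts 1/8 s, in which the tool goes at most 62.5 mm and 10.7 degrees, less where a joint would pass 70% of its speed; a pose out of reach is approached as far as the arm can. A call is refused whole if a number of a shift passes 0.0625 or a number of a turn 0.188, either way. A call with a gripper value outside its range is refused whole. The fingers move at their own pace and stop on an object; the grip force is fixed at half the most. Time passes only in rows, so rows that do not move let the fingers close. It gives the time, the measured TCP pose, the force and the opening at its end, in the units of the state.
- r.get_state(): the state, without advancing time (a new reading comes with each control period).
- r.capture(name): name is "scene" or "top"; returns a dict with "color" (400x640x3 uint8, red, green, blue), "fovy" (degrees; the focal length in pixels is half the picture's height over the tangent of half this angle, whatever the lens; pixels are square), "cx", "cy" (the principal point, pixels), "world_from_camera" (4x4, takes a point from camera to world coordinates). Camera axes: x right, y up, looking along -z (the intrinsics and any distortion apply to the point x, -y, -z); pixel columns grow to the right and rows downward; lengths in m; the calibration is good to about 2 mm. A picture is of the moment at which its call begins. There is no depth.
- r.close_job(): hands the job in, once; it reports no verdict.
The state is a dict: "t": time; "q": joint angles; "dq": joint speeds; "joint_torque": joint torques, N m; "position": TCP position; "ee_rot": TCP orientation; "force": force on the tool from outside, world axes, zero at the start; "ft_torque": the same for the moment, N m; "finger_gap": opening from 0.0 (shut) to 1.0 (fully open).
Only numpy, scipy, OpenCV 4.12 (cv2) and the standard library are available. Lean on these libraries where they do the work, as an engineer would, in place of code of your own. Each camera call takes 0.05 s, during which the arm holds its last target.

## Working session

There is one attempt and no reset: what is moved stays moved. The work goes in short steps, Python scripts to look and compute and a shell command to move; the robot and the scene stay as the last step left them, time stands still between calls to the robot, and variables do not carry over. Pictures are saved under pics/ and viewed, and the job is handed in when it is done.

```bash
mkdir -p pics; ls
python3 - <<'E'
from cell import r
import cv2
s=r.get_state()
print(s)
for n in("scene","top"):
    c=r.capture(n)
    cv2.imwrite(f"pics/{n}0.png",c["color"][:,:,::-1])
    print(n,{k:v for k,v in c.items() if k!="color"})
E
```

```text
pics
{'t': 0.0, 'q': array([-1.06138441e+00,  3.85575590e-01,  6.65807891e-03, -5.32392618e-04,
       -1.19400665e+00, -2.58606524e-01]), 'dq': array([ 0.00053905,  0.00016085,  0.0004847 ,  0.00104643, -0.00093539,
        0.00145243]), 'joint_torque': array([ 1.45202099e-03, -3.90665388e+01,  1.87403619e+01,  4.21998784e+00,
        1.08657213e-02, -1.84457517e-04]), 'position': array([ 0.15504305, -0.6050073 ,  0.29115562]), 'ee_rot': array([ 0.3925838 , -3.11662396, -0.00338981]), 'force': array([-0.04893313, -0.17543221,  0.94992025]), 'ft_torque': array([-0.03619419,  0.00013614,  0.00511984]), 'finger_gap': 0.9999011169614548}
scene {'fovy': 54.23862473280544, 'cx': 322.9833758299893, 'cy': 202.80206035781907, 'world_from_camera': array([[-0.46763301, -0.69255025,  0.54926635,  1.12123858],
       [ 0.88391878, -0.36824231,  0.28824503,  0.466969  ],
       [ 0.00263894,  0.62029973,  0.78436042,  0.84320242],
       [ 0.        ,  0.        ,  0.        ,  1.        ]])}
top {'fovy': 43.66007259935616, 'cx': 317.15892049850555, 'cy': 198.5931687694353, 'world_from_camera': array([[ 0.0308546 ,  0.99735253, -0.06584773,  0.5223284 ],
       [-0.99949958,  0.03124621,  0.00492548,  0.18259862],
       [ 0.00696993,  0.0656628 ,  0.99781753,  1.38837365],
       [ 0.        ,  0.        ,  0.        ,  1.        ]])}
```

View pics/scene0.png

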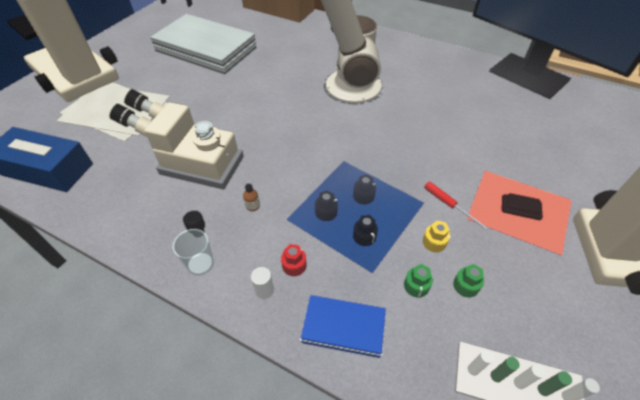

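View pics/top0.png

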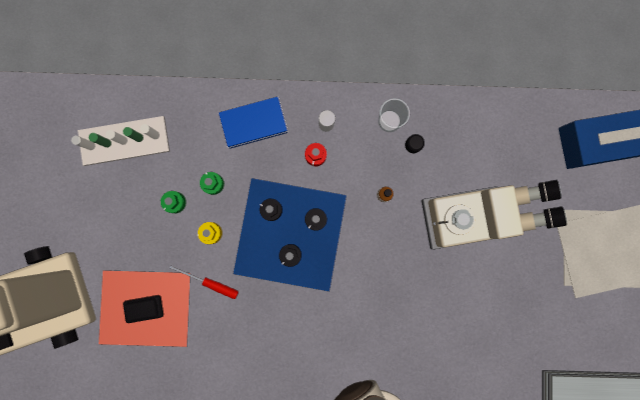

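The scene view shows the head at about (200,140) and the blue mat with three black caps. In the top view the caps are near (270,209), (316,219) and (290,255), with the phototube near (462,219). I'll enlarge the crops.

Run:
```python
import cv2,numpy as np
t=cv2.imread("pics/top0.png"); s=cv2.imread("pics/scene0.png")
a=cv2.resize(t[170:300,225:355],None,fx=6,fy=6,interpolation=cv2.INTER_CUBIC)[:600]
a=cv2.resize(t[175:295,230:350],(600,600),interpolation=cv2.INTER_CUBIC)
cv2.imwrite("pics/z1.png",cv2.convertScaleAbs(a,alpha=1.6,beta=20))
cv2.imwrite("pics/z2.png",cv2.resize(t[170:260,415:535],(800,600),interpolation=cv2.INTER_CUBIC))
cv2.imwrite("pics/z3.png",cv2.convertScaleAbs(cv2.resize(s[155:275,280:440],(800,600),interpolation=cv2.INTER_CUBIC),alpha=1.6,beta=20))
```

```text
(no output)
```

View pics/z1.png

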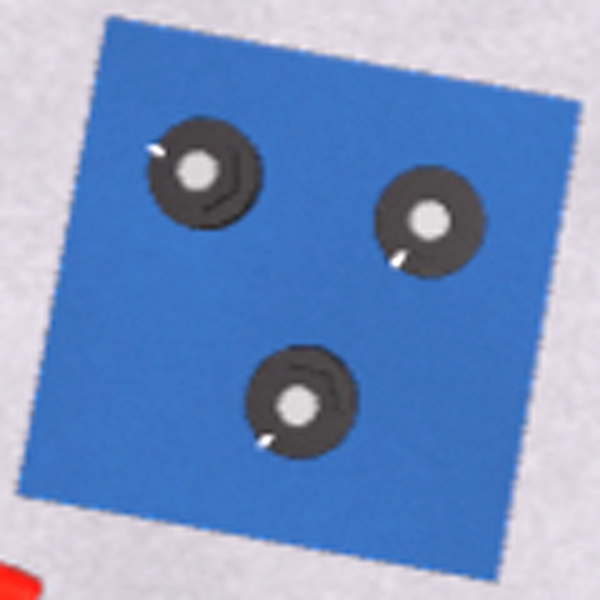

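View pics/z2.png

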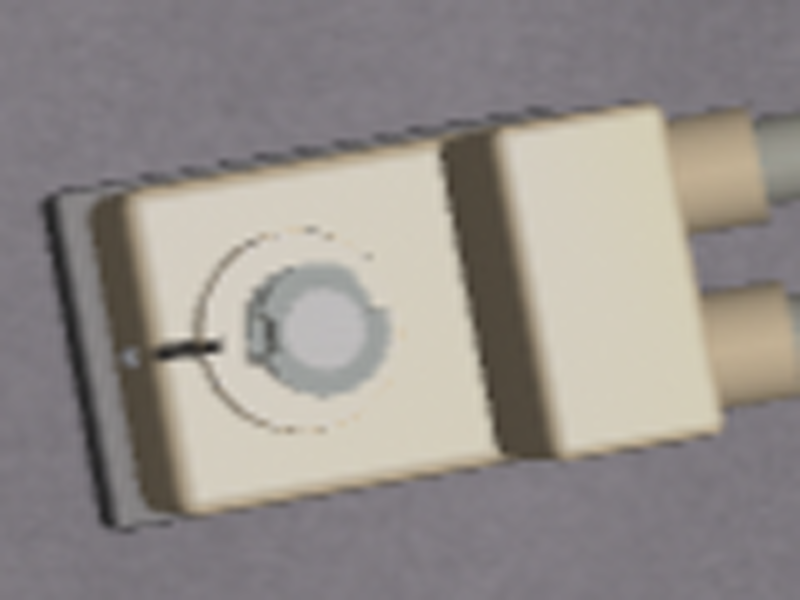

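View pics/z3.png

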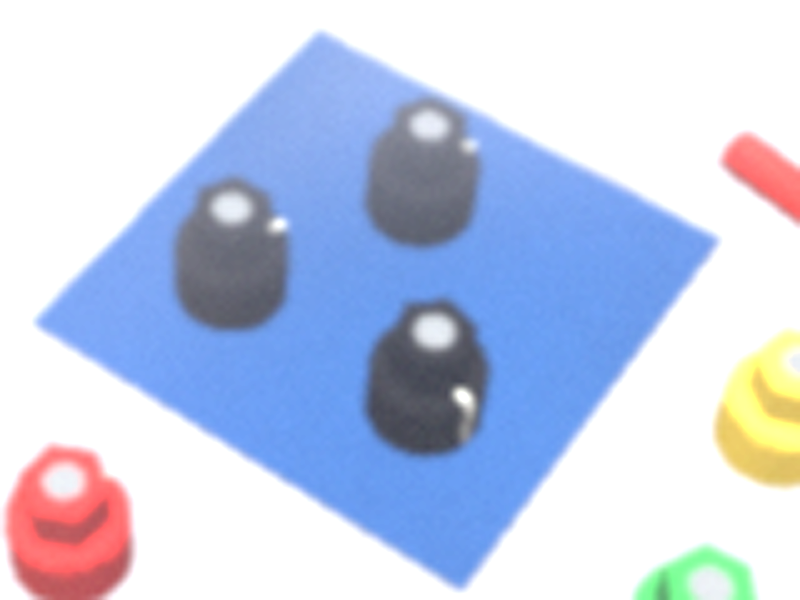

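The crops show the white lines at the lower left of the caps, each with a grey disc on top. They also show the black line on the casting to the left (world +y) of the stud, with a thread start near it. Next I'll measure.

```bash
cat > h.py <<'E'
import numpy as np,cv2
def ray(c,u,v):
    f=200/np.tan(np.radians(c["fovy"]/2)); M=c["world_from_camera"]
    d=M[:3,:3]@np.array([(u-c["cx"])/f,-(v-c["cy"])/f,-1.]); return M[:3,3],d
def onz(c,u,v,z):
    o,d=ray(c,u,v); return o+d*(z-o[2])/d[2]
def two(c1,p1,c2,p2):
    o1,d1=ray(c1,*p1);o2,d2=ray(c2,*p2)
    A=np.stack([d1,-d2],1);s=np.linalg.lstsq(A,o2-o1,rcond=None)[0]
    a=o1+s[0]*d1;b=o2+s[1]*d2; return (a+b)/2,np.linalg.norm(a-b)
def blobs(mask,amin,amax,w=None):
    n,l,st,ce=cv2.connectedComponentsWithStats(mask.astype(np.uint8))
    return [(ce[i].round(2),st[i][4]) for i in range(1,n) if amin<=st[i][4]<=amax]
def proj(c,p):
    f=200/np.tan(np.radians(c["fovy"]/2)); M=c["world_from_camera"]
    q=M[:3,:3].T@(np.array(p)-M[:3,3]); return c["cx"]+f*q[0]/-q[2], c["cy"]-f*q[1]/-q[2]
E
cat > m.py <<'E'
from cell import r
from h import *
T=r.capture("top");S=r.capture("scene")
def prep(c):
    im=c["color"].astype(int);mx=im.max(2);mn=im.min(2);return im,mx,mn
im,mx,mn=prep(T)
hsv=cv2.cvtColor(T["color"],cv2.COLOR_RGB2HSV)
blue=((im[...,2]>im[...,0]*1.8)&(im[...,2]>60)&(im[...,2]<160)).astype(np.uint8)
cn=max(cv2.findContours(blue[170:300,225:355].copy(),0,2)[0],key=cv2.contourArea)
hull=cv2.convexHull(cn)+np.array([225,170]); mask=np.zeros((400,640),np.uint8);cv2.fillConvexPoly(mask,hull,1)
q=cv2.approxPolyDP(hull,8,True)[:,0]
Q=np.array([onz(T,u,v,.003) for u,v in q]);print("mat",q.tolist(),Q.round(4).tolist(),[np.linalg.norm(Q[i]-Q[i-1]).round(4) for i in range(len(q))],Q.mean(0).round(4))
dark=((mask>0)&(blue==0)).astype(np.uint8)
for c,a in blobs(dark,200,900):
    u,v=c.astype(int);print("cap blob",c,a)
    y,x=np.mgrid[v-16:v+17,u-16:u+17]; g=im[v-16:v+17,u-16:u+17].mean(2); sat=(mx-mn)[v-16:v+17,u-16:u+17]
    m=(g>70)&(sat<40)
    n,l,st,ce=cv2.connectedComponentsWithStats(m.astype(np.uint8))
    for i in range(1,n):
        if st[i][4]<3: continue
        w=(l==i)*1.0*(g-45); p=((x*w).sum()/w.sum(),(y*w).sum()/w.sum())
        print("   bright",np.round(p,2),st[i][4],g[l==i].max(),"z69",onz(T,*p,.069).round(4)[:2],"z42",onz(T,*p,.042).round(4)[:2])
E
python3 m.py
```

```text
mat [[251, 179], [345, 195], [328, 290], [234, 273]] [[0.6626, 0.3616, 0.003], [0.6262, 0.0986, 0.003], [0.3631, 0.1382, 0.003], [0.4016, 0.3981, 0.003]] [np.float64(0.2636), np.float64(0.2655), np.float64(0.2661), np.float64(0.2627)] [0.5134 0.2491 0.003 ]
cap blob [270.41 209.41] 395
   bright [260.86 204.55] 5 142.0 z69 [0.589  0.3244] z42 [0.5903 0.3273]
   bright [268.96 208.72] 49 123.33333333333333 z69 [0.5786 0.3026] z42 [0.5797 0.305 ]
cap blob [315.32 218.91] 381
   bright [315.46 218.61] 50 128.33333333333334 z69 [0.5563 0.1789] z42 [0.557  0.1789]
   bright [309.12 226.42] 9 175.33333333333334 z69 [0.5352 0.195 ] z42 [0.5354 0.1953]
cap blob [289.67 254.98] 402
   bright [289.03 255.75] 50 125.0 z69 [0.4567 0.2453] z42 [0.4553 0.2466]
   bright [282.76 262.47] 5 144.33333333333334 z69 [0.4386 0.2612] z42 [0.4369 0.2628]
```

```bash
cat > m2.py <<'E'
from cell import r
from h import *
T=r.capture("top");S=r.capture("scene")
im=S["color"].astype(int);mx=im.max(2);mn=im.min(2)
g=im.mean(2)
# scene: bright grey discs on caps
m=(g>95)&(mx-mn<45)
for c,a in blobs(m,2,150):
    if 315<c[0]<385 and 170<c[1]<245: print("scene",c,a)
tops=[(268.96,208.72),(315.46,218.61),(289.03,255.75)]
for p,z,k in zip(tops,(.069,)*3,range(3)):
    print("proj of top disc in scene",np.round(proj(S,onz(T,*p,z)),1))
im=T["color"].astype(int)
def px(x,y): return 415+(x+.5)/6.6667-.5,170+(y+.5)/6.6667-.5
sub=im[170:260,415:535]; sm=sub.mean(2)
cv2.imwrite("pics/dummy.png",cv2.resize(T["color"][205:235,430:485,::-1],(770,420),interpolation=cv2.INTER_NEAREST))
s2=S["color"][90:195,140:250,::-1]
cv2.imwrite("pics/scn_head.png",cv2.resize(s2,(628,600),interpolation=cv2.INTER_CUBIC))
E
python3 m2.py
```

```text
scene [365.41 179.66] 41
scene [373.5 183.7] 10
scene [325.67 196.21] 42
scene [335.22 199.56] 9
scene [366.4  220.82] 45
scene [372.67 234.33] 12
proj of top disc in scene [366.6 220.8]
proj of top disc in scene [325.9 196.1]
proj of top disc in scene [365.5 179.6]
```

View pics/dummy.png

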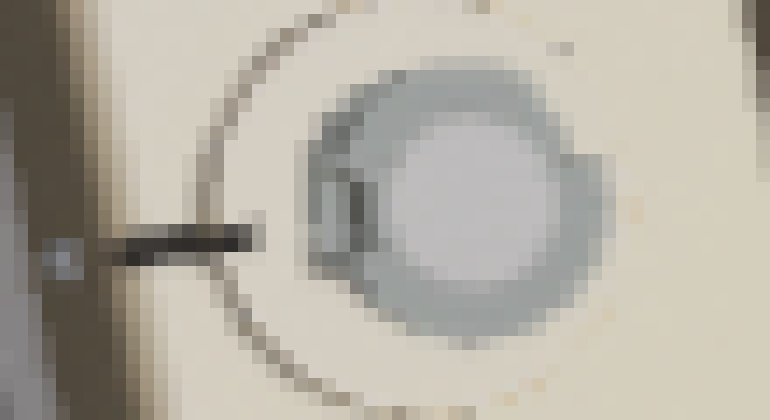

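View pics/scn_head.png

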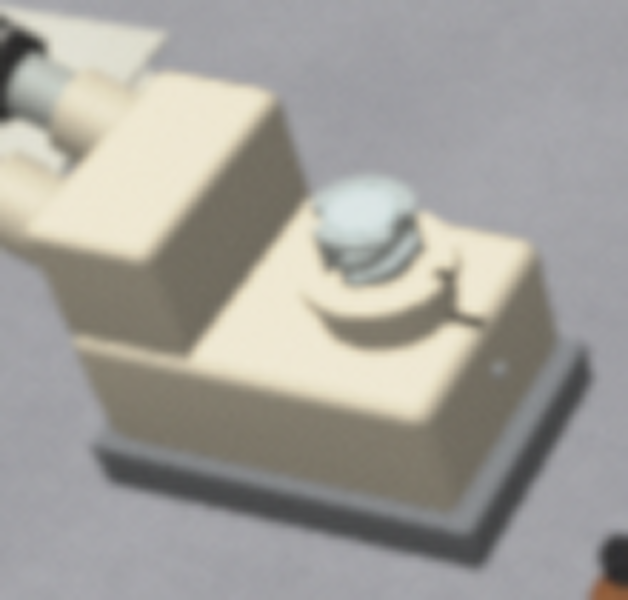

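```bash
cat > m3.py <<'E'
from cell import r
from h import *
T=r.capture("top");S=r.capture("scene")
g=T["color"].astype(float).mean(2)
P=lambda x,y:(430+x/14-.5,205+y/14-.5)
c=onz(T,*P(476,202.5),.16);print("rim",c)
pts=np.array([onz(T,*P(*p),.13)[:2] for p in [(205,165),(217,130),(231,105),(246,78),(273,48),(317,20),(218,265),(232,300),(259,342),(287,370),(315,385)]])
A=np.c_[2*pts,np.ones(len(pts))];s=np.linalg.lstsq(A,(pts**2).sum(1),rcond=None)[0]
print("shoulder c",s[:2],"r",np.sqrt(s[2]+s[0]**2+s[1]**2))
for n,p,z in[("slot",(340,214),.157),("slot dark",(357,213),.152),("line inner end",(258,238),.13),("line mid sh",(235,239),.13)]:
    w=onz(T,*P(*p),z)[:2]-c[:2];print(n,w.round(4),np.hypot(*w).round(4),np.degrees(np.arctan2(w[1],w[0])))
# casting line: subpixel
for x in range(436,450):
    col=g[217:227,x];w=np.clip(150-col,0,None)
    if w.sum()>30: print(x,round((w*np.arange(217,227)).sum()/w.sum(),2),end=" ")
print()
# casting edges in zoomed crop z2 (x6.667): bottom edge and top edge of top face
print("rim in scene",proj(S,c),"port in scene",proj(S,[c[0],c[1],.13]))
for z in(.09,.1):
  a=onz(T,*[415+190/6.667,170+512/6.667],z);b=onz(T,*[415+497/6.667,170+458/6.667],z)
  d=a-b;print("bottom edge ang",np.degrees(np.arctan2(d[1],d[0])))
  a=onz(T,*[415+135/6.667,170+195/6.667],z);b=onz(T,*[415+440/6.667,170+148/6.667],z)
  d=a-b;print("top edge ang",np.degrees(np.arctan2(d[1],d[0])))
a,b=onz(T,415+135/6.667,170+195/6.667,.1),onz(T,415+190/6.667,170+512/6.667,.1);d=a-b;print("left edge normal",np.degrees(np.arctan2(d[1],d[0]))+90,np.linalg.norm(d))
E
python3 m3.py
```

```text
rim [ 0.56440156 -0.18545076  0.16      ]
shoulder c [ 0.56472319 -0.18275941] r 0.03723577613691628
slot [-0.0027  0.0231] 0.0233 96.59389958509936
slot dark [-0.0022  0.0187] 0.0188 96.8346271236587
line inner end [-0.0066  0.0303] 0.031 102.27402466226657
line mid sh [-0.0069  0.0344] 0.0351 101.3275249968354
436 221.85 437 222.81 438 223.45 439 222.53 440 222.34 441 222.16 442 221.88 443 221.78 444 221.47 445 221.89 446 221.79 447 221.57 
rim in scene (np.float64(202.35764797818155), np.float64(126.16436388124687)) port in scene (np.float64(205.02304422053754), np.float64(134.77558311636113))
bottom edge ang 101.64609543768562
top edge ang 100.53637347755642
bottom edge ang 101.6460954376856
top edge ang 100.53637347755642
left edge normal 100.74034562760376 0.12416756022068569
```

```bash
cat > m4.py <<'E'
from cell import r
from h import *
T=r.capture("top");S=r.capture("scene")
for n,c,(x0,x1,y0,y1) in(("top",T,(448,480,205,235)),("scene",S,(188,220,112,145))):
    im=c["color"].astype(int)[y0:y1,x0:x1]
    m=(im[...,2]-im[...,0]>-12).astype(np.uint8)
    print(n)
    for row,y in zip(m,range(y0,y1)): print(y,''.join('.#'[v] for v in row))
    print("x from",x0)
cv2.imwrite("pics/sr.png",cv2.resize(S["color"][112:148,185:233,::-1],(768,576),interpolation=cv2.INTER_NEAREST))
E
python3 m4.py
```

```text
top
205 ................................
206 ................................
207 ................................
208 ................................
209 .............#####..............
210 .........###########............
211 .......##############...........
212 ......###############...........
213 .....#################..........
214 .....##################.........
215 ....###################.........
216 ....#####################.......
217 ....######################......
218 ....######################......
219 ....######################......
220 ....######################......
221 ....######################......
222 ....#####################.......
223 ....#####################.......
224 .....####################.......
225 .......#################........
226 ........###############.........
227 .........############...........
228 ...........##########...........
229 ..............###...............
230 ................................
231 ................................
232 ................................
233 ................................
234 ...................
[... 562 characters left out ...]
#######################
127 ........#################...####
128 ........################......##
129 ........#################.......
130 .......##################.......
131 .......##################.......
132 ........##################......
133 ........##################......
134 .........################.......
135 .........###############........
136 ..........#############.........
137 ............##########..........
138 .............########...........
139 .............####...............
140 ................................
141 ................................
142 ................................
143 ................................
144 ................................
x from 188
```

View pics/sr.png

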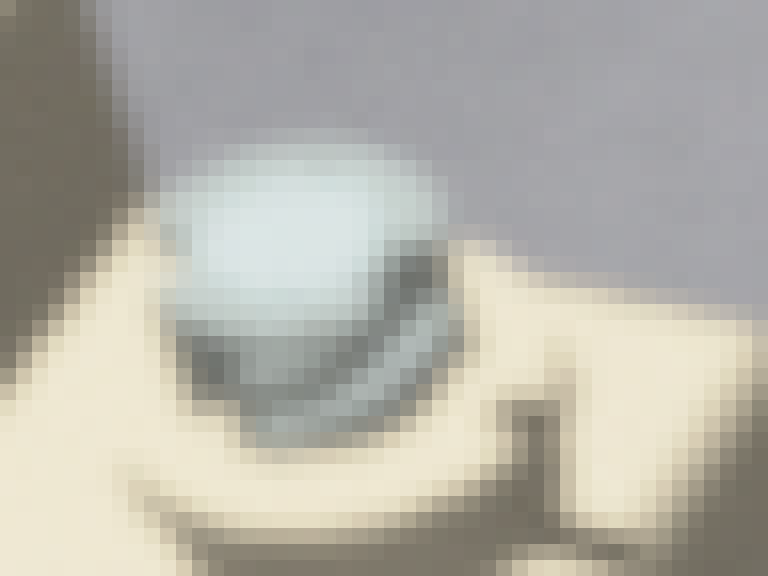

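```bash
cat > m5.py <<'E'
from cell import r
from h import *
T=r.capture("top");S=r.capture("scene")
print(two(T,(463.5,218.9),S,(203.7,125.3)))
print("scene only rim",onz(S,203.7,125.3,.16))
for c in ([.5645,-.184],[.566,-.182]):
  for n,(u,v),z in(("slot",(410,262),.154),("slot",(418,252),.157),("shline top",(515,408),.130),("shline edge",(540,412),.130)):
    w=onz(S,185+u/16-.5,112+v/16-.5,z)[:2]-c;print(n,w.round(4),np.hypot(*w).round(4),np.degrees(np.arctan2(w[1],w[0])).round(1))
for t,s,z in [((268.96,208.72),(366.40,220.82),.069),((315.46,218.61),(325.67,196.21),.069),((289.03,255.75),(365.41,179.66),.069),((260.86,204.55),(372.3,232.5),.042),((309.12,226.42),(335.22,199.56),.042),((282.76,262.47),(373.5,183.7),.042)]:
    print(two(T,t,S,s),onz(S,*s,z)[:2].round(4))
E
python3 m5.py
```

```text
(array([ 0.56343053, -0.18299966,  0.16338843]), np.float64(0.0033968039850881017))
scene only rim [ 0.5599985  -0.18451835  0.16      ]
slot [-0.0092  0.0153] 0.0179 121.1
slot [-0.0094  0.0177] 0.02 117.9
shline top [-0.0078  0.0317] 0.0327 103.8
shline edge [-0.009  0.036] 0.0371 104.0
slot [-0.0107  0.0133] 0.0171 128.9
slot [-0.0109  0.0157] 0.0191 124.7
shline top [-0.0093  0.0297] 0.0311 107.3
shline edge [-0.0105  0.034 ] 0.0356 107.1
(array([0.57869422, 0.30237423, 0.06886343]), np.float64(0.000492157200779577)) [0.5789 0.3022]
(array([0.55644808, 0.17864149, 0.06867898]), np.float64(0.000654626911088398)) [0.5568 0.1785]
(array([0.45667319, 0.24522733, 0.06861073]), np.float64(0.00023357891717409328)) [0.4571 0.2452]
(array([0.59023668, 0.32576229, 0.04938137]), np.float64(0.001585060992974604)) [0.5856 0.3237]
(array([0.53533404, 0.19553371, 0.04170077]), np.float64(0.0005773583894008609)) [0.5354 0.1959]
(array([0.43685818, 0.26283805, 0.04178198]), np.float64(0.00013278085129171714)) [0.437 0.263]
```

```bash
cat > plan.py <<'E'
# usage: plan.py x y z phi_deg [n]  -> suggested rows (tool assumed to be vertical; residual tilt is corrected)
import sys
from cell import r
import numpy as np
from scipy.spatial.transform import Rotation as R
x,y,z,phi=map(float,sys.argv[1:5]); 
s=r.get_state();p=np.array(s["position"]);A=R.from_rotvec(s["ee_rot"])
Y=A.as_matrix()[:,1];ph=np.degrees(np.arctan2(Y[1],Y[0]))
d=(phi-ph+90)%180-90
if len(sys.argv)>6: d+=float(sys.argv[6])
t=np.radians(ph+d);yv=np.array([np.cos(t),np.sin(t),0]);zv=np.array([0,0,-1]);xv=np.cross(yv,zv)
B=R.from_matrix(np.stack([xv,yv,zv],1))
D=np.array([x,y,z])-p
dr=(A.inv()*B).as_rotvec()
n=int(sys.argv[5]) if len(sys.argv)>5 and sys.argv[5]!="0" else int(max(1,np.ceil(np.linalg.norm(D)/.06),np.ceil(np.linalg.norm(dr)/.18)))
print("t",round(s["t"],2),"pos",p.round(4),"phi",ph.round(2),"tilt",np.degrees(np.arccos(-A.as_matrix()[2,2])).round(2),"q1,q6 deg",np.degrees(s["q"])[[0,5]].round(1),"gap",round(s["finger_gap"],3),"F",np.round(s["force"],1),"M",np.round(s["ft_torque"],2),"| D",D.round(4),"dphi",round(d,1),"n",n)
C=A
for i in range(n):
    sh=C.as_matrix().T@(D/n); print([ (dr/n).round(3).tolist(), sh.round(4).tolist()])
    C=C*R.from_rotvec(dr/n)
E
python3 plan.py .5565 .1787 .25 171.9
```

```text
t 0.6 pos [ 0.1551 -0.6054  0.2922] phi 104.37 tilt 0.0 q1,q6 deg [-60.8 -14.8] gap 0.999 F [-0.3  0.1  0.9] M [ 0.   -0.03  0.03] | D [ 0.4014  0.7841 -0.0422] dphi 67.5 n 15
[[-0.0, 0.0, -0.079], [-0.0389, 0.044, 0.0028]]
[[-0.0, 0.0, -0.079], [-0.0422, 0.0408, 0.0028]]
[[-0.0, 0.0, -0.079], [-0.0453, 0.0374, 0.0028]]
[[-0.0, 0.0, -0.079], [-0.0481, 0.0337, 0.0028]]
[[-0.0, 0.0, -0.079], [-0.0506, 0.0298, 0.0028]]
[[-0.0, 0.0, -0.079], [-0.0528, 0.0258, 0.0028]]
[[-0.0, 0.0, -0.079], [-0.0546, 0.0215, 0.0028]]
[[-0.0, 0.0, -0.079], [-0.0562, 0.0172, 0.0028]]
[[-0.0, 0.0, -0.079], [-0.0573, 0.0127, 0.0028]]
[[-0.0, 0.0, -0.079], [-0.0582, 0.0082, 0.0028]]
[[-0.0, 0.0, -0.079], [-0.0586, 0.0036, 0.0028]]
[[-0.0, 0.0, -0.079], [-0.0587, -0.001, 0.0028]]
[[-0.0, 0.0, -0.079], [-0.0585, -0.0056, 0.0028]]
[[-0.0, 0.0, -0.079], [-0.0578, -0.0102, 0.0028]]
[[-0.0, 0.0, -0.079], [-0.0569, -0.0147, 0.0028]]
```

```bash
python3 -m crank '[[[0,0,-0.08],[-0.039,0.044,0],1],[[0,0,-0.08],[-0.042,0.041,0],1],[[0,0,-0.08],[-0.045,0.037,0],1],[[0,0,-0.08],[-0.048,0.034,0],1],[[0,0,-0.08],[-0.051,0.03,0],1]]'; python3 plan.py .5565 .1787 .25 171.9
```

```text
t: 1.23
position: [0.2893, -0.3394, 0.2911]
ee_rot: [-1.013, 2.973, -0.003]
force: [1.5, 0.4, 0.7]
finger_gap: 0.999
t 1.23 pos [ 0.2893 -0.3394  0.2911] phi 127.61 tilt 0.1 q1,q6 deg [-28.5 -23.9] gap 0.999 F [1.5 0.4 0.7] M [ 0.02 -0.13  0.03] | D [ 0.2672  0.5181 -0.0411] dphi 44.3 n 10
[[-0.0, -0.0, -0.077], [-0.0528, 0.0247, 0.0041]]
[[-0.0, -0.0, -0.077], [-0.0545, 0.0206, 0.0041]]
[[-0.0, -0.0, -0.077], [-0.056, 0.0163, 0.0041]]
[[-0.0, -0.0, -0.077], [-0.0571, 0.0119, 0.0041]]
[[-0.0, -0.0, -0.077], [-0.0578, 0.0075, 0.0041]]
[[-0.0, -0.0, -0.077], [-0.0582, 0.003, 0.0041]]
[[-0.0, -0.0, -0.077], [-0.0583, -0.0015, 0.0041]]
[[-0.0, -0.0, -0.077], [-0.058, -0.006, 0.0041]]
[[-0.0, -0.0, -0.077], [-0.0574, -0.0104, 0.0041]]
[[-0.0, -0.0, -0.077], [-0.0564, -0.0148, 0.0041]]
```

```bash
python3 -m crank '[[[0,0,-0.077],[-0.053,0.025,0.002],1],[[0,0,-0.077],[-0.0545,0.02,0.002],1],[[0,0,-0.077],[-0.056,0.016,0.002],1],[[0,0,-0.077],[-0.057,0.012,0.002],1],[[0,0,-0.077],[-0.058,0.0075,0.002],1]]'
python3 -m crank '[[[0,0,-0.077],[-0.058,0.003,0.01],1],[[0,0,-0.077],[-0.058,-0.0015,0.01],1],[[0,0,-0.077],[-0.058,-0.006,0.015],1],[[0,0,-0.077],[-0.057,-0.01,0.015],1],[[0,0,-0.077],[-0.0564,-0.015,0.015],1]]'; python3 plan.py .5565 .1787 .16 171.9
```

```text
t: 1.85
position: [0.4253, -0.0709, 0.2837]
ee_rot: [-1.578, 2.708, -0.012]
force: [1.1, -0.5, 1.8]
finger_gap: 0.998
t: 2.48
position: [0.5584, 0.2002, 0.2218]
ee_rot: [-2.083, 2.334, -0.02]
force: [0.9, -0.1, 0.9]
finger_gap: 1.001
t 2.48 pos [0.5584 0.2002 0.2218] phi 173.48 tilt 1.06 q1,q6 deg [ 35.6 -42.6] gap 1.001 F [ 0.9 -0.1  0.9] M [0.01 0.07 0.04] | D [-0.0019 -0.0215 -0.0618] dphi -1.6 n 2
[[-0.009, 0.001, 0.014], [0.0109, 0.0003, 0.0309]]
[[-0.009, 0.001, 0.014], [0.0108, -0.0001, 0.0309]]
```

```bash
python3 -m crank '[[[-0.009,0,0.014],[0.011,0,0.031],1],[[-0.009,0,0.014],[0.011,0,0.031],1]]'; python3 plan.py .5565 .1787 .114 171.9; python3 -c "
from cell import r;print(r.get_state()['q'])"
```

```text
t: 2.72
position: [0.5594, 0.1839, 0.1587]
ee_rot: [-2.062, 2.362, -0.0]
force: [0.6, -1.1, -0.5]
finger_gap: 1.0
t 2.73 pos [0.5594 0.1839 0.1587] phi 172.24 tilt 0.38 q1,q6 deg [ 33.9 -41.6] gap 1.0 F [ 0.6 -1.1 -0.5] M [0.01 0.1  0.03] | D [-0.0029 -0.0052 -0.0447] dphi -0.3 n 1
[[-0.004, 0.005, 0.006], [0.0057, 0.0024, 0.0446]]
[ 0.5920834   0.44814977 -0.25937825 -0.00105285 -0.85664315 -0.72674187]
```

```bash
python3 -m crank '[[[-0.004,0.005,0.006],[0.006,0.002,0.02],1],[[0,0,0],[0,0,0.015],1]]'; python3 plan.py .5565 .1787 .114 171.9
```

```text
t: 2.98
position: [0.5563, 0.1778, 0.1211]
ee_rot: [2.057, -2.372, -0.0]
force: [0.2, 0.9, -0.4]
finger_gap: 1.0
t 2.98 pos [0.5563 0.1778 0.1211] phi 171.88 tilt 0.13 q1,q6 deg [ 33.6 -41.7] gap 1.0 F [ 0.2  0.9 -0.4] M [0.06 0.01 0.02] | D [ 0.0002  0.0009 -0.0071] dphi 0.0 n 1
[[0.002, -0.002, -0.0], [-0.0009, -0.0001, 0.0071]]
```

```bash
python3 -m crank '[[[0.002,-0.002,0],[-0.001,0,0.007],1],[[0,0,0],[0,0,0],0.3],[[0,0,0],[0,0,0],0.3],[[0,0,0],[0,0,0],0.3]]'; python3 plan.py .5565 .1787 .114 171.9;python3 - <<'E'
from cell import r
import cv2
cv2.imwrite("pics/g1.png",cv2.resize(r.capture("scene")["color"][120:280,260:450,::-1],(760,640))[:600])
E
```

```text
t: 3.48
position: [0.5575, 0.1798, 0.1149]
ee_rot: [-2.057, 2.37, -0.001]
force: [0.2, 0.8, 0.5]
finger_gap: 0.741
t 3.48 pos [0.5575 0.1798 0.1149] phi 171.94 tilt 0.2 q1,q6 deg [ 33.7 -41.8] gap 0.741 F [0.2 0.8 0.5] M [0.01 0.07 0.02] | D [-0.001  -0.0011 -0.0009] dphi -0.0 n 1
[[-0.003, 0.002, 0.001], [0.0012, 0.0008, 0.0009]]
```

View pics/g1.png

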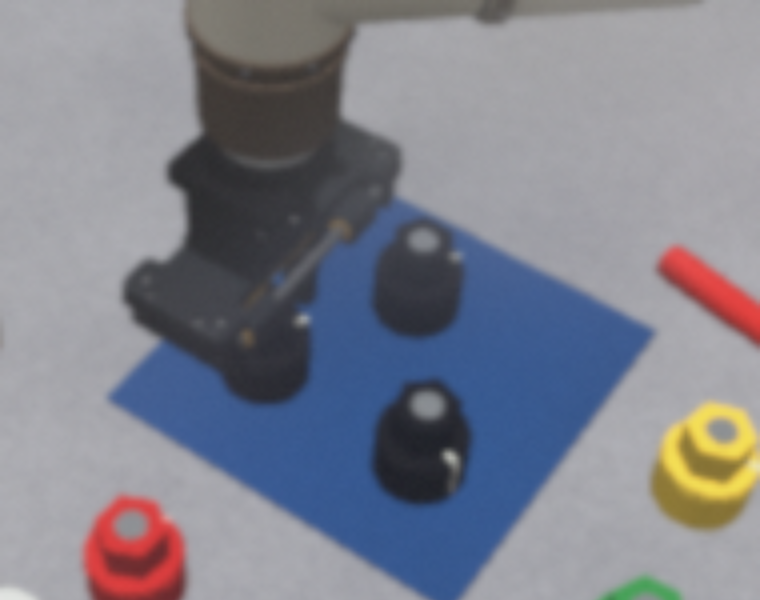

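The gripper is over the second cap and the fingers are still closing (gap 0.74), with everything upright.

```bash
python3 -m crank '[[[0,0,0],[0,0,0],0],[[0,0,0],[0,0,0],0],[[0,0,0],[0,0,0],0],[[0,0,0],[0,0,0],0]]'; python3 plan.py .5565 .1787 .2 171.9
```

```text
t: 4.03
position: [0.5577, 0.1799, 0.1157]
ee_rot: [-2.057, 2.368, -0.002]
force: [-0.0, 0.3, -0.7]
finger_gap: 0.433
t 4.03 pos [0.5577 0.1799 0.1157] phi 171.94 tilt 0.29 q1,q6 deg [ 33.7 -41.8] gap 0.433 F [-0.   0.3 -0.7] M [ 0.02  0.11 -0.05] | D [-0.0012 -0.0012  0.0843] dphi -0.0 n 2
[[-0.002, 0.001, 0.0], [0.0006, 0.0003, -0.0421]]
[[-0.002, 0.001, 0.0], [0.0006, 0.0004, -0.0421]]
```

```bash
python3 -m crank '[[[0,0,0],[0,0,-0.02],0],[[0,0,0],[0,0,-0.055],0],[[0,0,0],[0,0,-0.06],0],[[0,0,0.1],[0.02,0,-0.045],0]]'; python3 plan.py .5645 -.184 .298 127
```

```text
t: 4.53
position: [0.5524, 0.1593, 0.2942]
ee_rot: [1.93, -2.467, -0.003]
force: [1.6, 0.7, -0.3]
finger_gap: 0.435
t 4.53 pos [0.5524 0.1593 0.2942] phi 166.07 tilt 0.54 q1,q6 deg [ 32.2 -46.1] gap 0.435 F [ 1.6  0.7 -0.3] M [0.06 0.   0.01] | D [ 0.0121 -0.3433  0.0038] dphi -39.1 n 6
[[0.001, -0.001, 0.114], [0.055, -0.0157, -0.0004]]
[[0.001, -0.001, 0.114], [0.0529, -0.0219, -0.0005]]
[[0.001, -0.001, 0.114], [0.0501, -0.0277, -0.0005]]
[[0.001, -0.001, 0.114], [0.0466, -0.0332, -0.0006]]
[[0.001, -0.001, 0.114], [0.0425, -0.0383, -0.0006]]
[[0.001, -0.001, 0.114], [0.0379, -0.0429, -0.0006]]
```

```bash
python3 -m crank '[[[0,0,0.114],[0.055,-0.016,0],0],[[0,0,0.114],[0.053,-0.022,0],0],[[0,0,0.114],[0.05,-0.028,0],0],[[0,0,0.114],[0.046,-0.033,0],0],[[0,0,0.1],[0.042,-0.038,0],0]]'; python3 plan.py .5645 -.184 .295 127
```

```text
t: 5.15
position: [0.5624, -0.1303, 0.2989]
ee_rot: [-1.165, 2.916, 0.0]
force: [1.9, 0.0, -1.3]
finger_gap: 0.435
t 5.15 pos [ 0.5624 -0.1303  0.2989] phi 133.54 tilt 0.08 q1,q6 deg [  3.  -49.5] gap 0.435 F [ 1.9  0.  -1.3] M [ 0.04 -0.04 -0.01] | D [ 0.0021 -0.0537 -0.0039] dphi -6.5 n 1
[[-0.0, 0.001, 0.114], [0.0355, -0.0403, 0.0039]]
```

```bash
python3 -m crank '[[[0,0,0.1],[0.034,-0.036,0],0],[[0,0,0],[0,0,0],0]]'; python3 plan.py .5645 -.184 .28 127;python3 - <<'E'
from cell import r
import cv2
cv2.imwrite("pics/h1.png",cv2.resize(r.capture("scene")["color"][60:210,110:310,::-1],(800,600)))
E
```

```text
t: 5.4
position: [0.5614, -0.1849, 0.2974]
ee_rot: [1.004, -2.976, -0.002]
force: [0.4, -1.0, -1.9]
finger_gap: 0.434
t 5.4 pos [ 0.5614 -0.1849  0.2974] phi 127.26 tilt 0.08 q1,q6 deg [ -2.6 -50.1] gap 0.434 F [ 0.4 -1.  -1.9] M [ 0.09  0.08 -0.02] | D [ 0.0031  0.0009 -0.0174] dphi -0.3 n 1
[[0.001, -0.0, 0.005], [-0.003, -0.0012, 0.0174]]
```

View pics/h1.png

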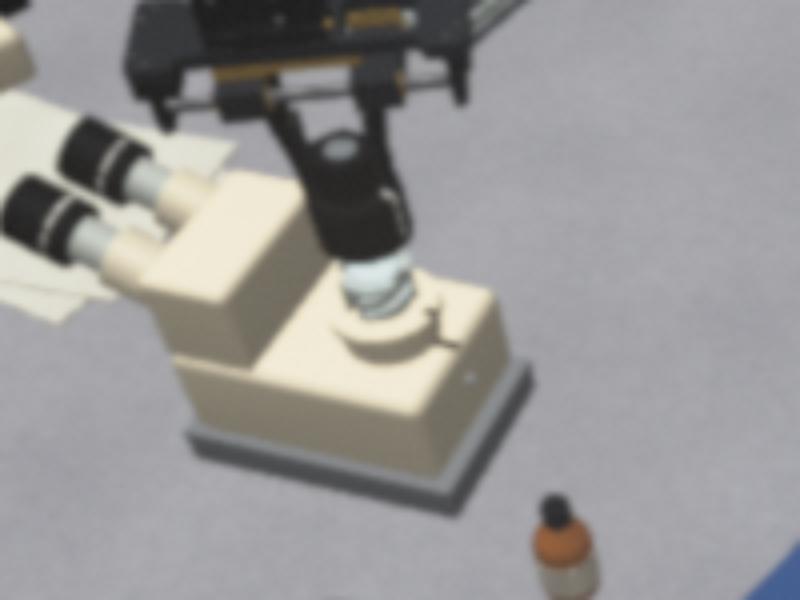

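The cap hangs over the stud with its white line toward the black line. Next I'll check the cap's offset from the tool axis, from the disc near pixel (195,97).

```bash
python3 - <<'E'
from cell import r
from h import *
S=r.capture("scene");im=S["color"].astype(int)[85:112,183:215];g=im.mean(2)
y,x=np.mgrid[85:112,183:215]
n,l,st,ce=cv2.connectedComponentsWithStats((g>85).astype(np.uint8))
for i in range(1,n): print(st[i][4],ce[i]+[183,85])
p=(341/4-.4+110,149/4-.4+60);print(p,onz(S,*p,.2507))
E
python3 -m crank '[[[0,0,0],[-0.003,-0.001,0.01],0],[[0,0,0],[0,0,0],0]]'; python3 plan.py .5645 -.184 .265 127
```

```text
190 [192.47368421  90.72105263]
169 [211.12426036  96.53846154]
33 [184.18181818 107.03030303]
9 [206.66666667 108.11111111]
(194.85, 96.85) [ 0.56062156 -0.18436544  0.2507    ]
t: 5.75
position: [0.5648, -0.1791, 0.2865]
ee_rot: [1.014, -2.973, -0.004]
force: [-0.0, -0.3, -0.7]
finger_gap: 0.437
t 5.75 pos [ 0.5648 -0.1791  0.2865] phi 127.68 tilt 0.15 q1,q6 deg [ -2.  -50.3] gap 0.437 F [-0.  -0.3 -0.7] M [0.06 0.06 0.  ] | D [-0.0003 -0.0049 -0.0215] dphi -0.7 n 1
[[0.003, 0.0, 0.012], [0.0032, -0.0037, 0.0215]]
```

```bash
python3 -m crank '[[[0.003,0,0.012],[0.003,-0.0037,0.005],0],[[0,0,0],[0,0,0],0]]'; python3 plan.py .5645 -.184 .265 127;  python3 -m crank '[[[0,0,0],[0,0,0],0]]'; python3 plan.py .5645 -.184 .265 127
```

```text
t: 6.0
position: [0.565, -0.1826, 0.281]
ee_rot: [1.0, -2.978, 0.0]
force: [-0.0, 0.9, -1.0]
finger_gap: 0.435
t 6.0 pos [ 0.565  -0.1826  0.281 ] phi 127.11 tilt 0.02 q1,q6 deg [ -2.3 -50.6] gap 0.435 F [-0.   0.9 -1. ] M [ 0.02  0.09 -0.01] | D [-0.0005 -0.0014 -0.016 ] dphi -0.1 n 1
[[-0.0, -0.0, 0.002], [0.0012, -0.0008, 0.016]]
t: 6.12
position: [0.5651, -0.1825, 0.2812]
ee_rot: [-1.0, 2.978, -0.001]
force: [-0.1, 1.1, -1.1]
finger_gap: 0.431
t 6.12 pos [ 0.5651 -0.1825  0.2812] phi 127.13 tilt 0.04 q1,q6 deg [ -2.3 -50.6] gap 0.431 F [-0.1  1.1 -1.1] M [0.05 0.01 0.02] | D [-0.0006 -0.0015 -0.0162] dphi -0.1 n 1
[[-0.001, 0.0, 0.002], [0.0014, -0.0008, 0.0162]]
```

```bash
python3 -m crank '[[[0,0,0.002],[0.0012,-0.0008,0.006],0],[[0,0,0],[0,0,0.004],0]]'; python3 plan.py .5645 -.184 .265 127;  python3 -m crank '[[[0,0,0],[0,0,0.004],0]]'; python3 plan.py .5645 -.184 .265 127
```

```text
t: 6.38
position: [0.5647, -0.1839, 0.2711]
ee_rot: [-0.997, 2.978, -0.001]
force: [0.1, 0.9, -1.3]
finger_gap: 0.436
t 6.38 pos [ 0.5647 -0.1839  0.2711] phi 127.01 tilt 0.09 q1,q6 deg [ -2.4 -50.6] gap 0.436 F [ 0.1  0.9 -1.3] M [ 0.05  0.01 -0.03] | D [-0.0002 -0.0001 -0.0061] dphi -0.0 n 1
[[-0.001, 0.001, 0.0], [0.0002, 0.0001, 0.0061]]
t: 6.5
position: [0.5647, -0.184, 0.2668]
ee_rot: [-0.996, 2.978, -0.001]
force: [-0.2, 0.2, -0.5]
finger_gap: 0.436
t 6.5 pos [ 0.5647 -0.184   0.2668] phi 127.0 tilt 0.09 q1,q6 deg [ -2.4 -50.6] gap 0.436 F [-0.2  0.2 -0.5] M [ 0.05  0.04 -0.02] | D [-0.0002 -0.     -0.0018] dphi -0.0 n 1
[[-0.001, 0.001, 0.0], [0.0002, 0.0001, 0.0018]]
```

It has sleeved over the stud with no force. I'll go down to the pins.

```bash
python3 -m crank '[[[0,0,0],[0,0,0.003],0],[[0,0,0],[0,0,0.003],0]]'; python3 plan.py .5645 -.184 .265 127;  python3 -m crank '[[[0,0,0],[0,0,0.003],0]]'; python3 plan.py .5645 -.184 .265 127
```

```text
t: 6.75
position: [0.5646, -0.184, 0.2601]
ee_rot: [-0.996, 2.979, -0.001]
force: [0.4, -0.2, -0.4]
finger_gap: 0.436
t 6.75 pos [ 0.5646 -0.184   0.2601] phi 127.0 tilt 0.06 q1,q6 deg [ -2.4 -50.6] gap 0.436 F [ 0.4 -0.2 -0.4] M [0.04 0.04 0.01] | D [-0.0001  0.      0.0049] dphi 0.0 n 1
[[-0.001, 0.001, -0.0], [0.0001, 0.0001, -0.0049]]
t: 6.88
position: [0.5646, -0.184, 0.2569]
ee_rot: [-0.996, 2.978, -0.001]
force: [0.2, 0.2, -2.0]
finger_gap: 0.434
t 6.88 pos [ 0.5646 -0.184   0.2569] phi 127.0 tilt 0.07 q1,q6 deg [ -2.4 -50.6] gap 0.434 F [ 0.2  0.2 -2. ] M [-0.03  0.04 -0.04] | D [-0.0001  0.      0.0081] dphi 0.0 n 1
[[-0.001, 0.001, -0.0], [0.0001, 0.0001, -0.0081]]
```

```bash
python3 -m crank '[[[0,0,0],[0,0,0.003],0]]'; python3 -m crank '[[[0,0,0],[0,0,0.002],0]]'; python3 -m crank '[[[0,0,0],[0,0,0.002],0]]';python3 plan.py .5645 -.184 .265 127;python3 - <<'E'
from cell import r
import cv2
cv2.imwrite("pics/h2.png",cv2.resize(r.capture("scene")["color"][90:165,150:250,::-1],(800,600)))
E
```

```text
t: 7.0
position: [0.5647, -0.184, 0.2537]
ee_rot: [-0.996, 2.978, -0.001]
force: [0.5, 0.2, -1.1]
finger_gap: 0.425
t: 7.12
position: [0.5646, -0.1841, 0.2515]
ee_rot: [-0.996, 2.978, -0.001]
force: [-0.2, -0.1, -1.1]
finger_gap: 0.434
t: 7.25
position: [0.5647, -0.1841, 0.2505]
ee_rot: [-0.997, 2.978, -0.002]
force: [-3.4, 2.2, 9.0]
finger_gap: 0.43
t 7.25 pos [ 0.5647 -0.1841  0.2505] phi 127.02 tilt 0.1 q1,q6 deg [ -2.4 -50.6] gap 0.43 F [-3.4  2.2  9. ] M [0.87 1.04 0.  ] | D [-0.0002  0.0001  0.0145] dphi -0.0 n 1
[[-0.002, 0.0, 0.0], [0.0001, 0.0002, -0.0145]]
```

View pics/h2.png

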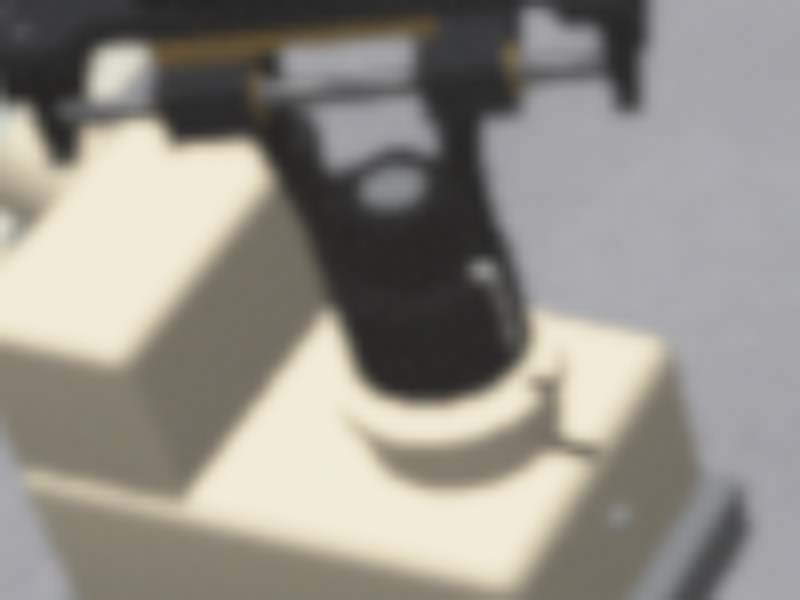

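Contact comes at about 9 mm above the shoulder, so this cap has dropped into the starts. I'll screw it clockwise.

```bash
python3 -m crank '[[[0,0,0.1],[0,0,0.0005],0],[[0,0,0.1],[0,0,0.0007],0]]';python3 plan.py .5645 -.184 .2427 52; python3 -m crank '[[[0,0,0.13],[0,0,0.0009],0],[[0,0,0.13],[0,0,0.0009],0],[[0,0,0.13],[0,0,0.0009],0]]';python3 plan.py .5645 -.184 .2427 52
```

```text
t: 7.55
position: [0.5652, -0.1841, 0.2504]
ee_rot: [-0.686, 3.062, -0.003]
force: [-0.1, 1.4, -1.1]
finger_gap: 0.433
t 7.55 pos [ 0.5652 -0.1841  0.2504] phi 115.24 tilt 0.24 q1,q6 deg [ -2.4 -62.4] gap 0.433 F [-0.1  1.4 -1.1] M [ 0.06 -0.    0.02] | D [-0.0007  0.0001 -0.0077] dphi -63.2 n 7
[[-0.0, 0.001, 0.158], [0.0001, 0.0001, 0.0011]]
[[-0.0, 0.001, 0.158], [0.0001, 0.0, 0.0011]]
[[-0.0, 0.001, 0.158], [0.0001, 0.0, 0.0011]]
[[-0.0, 0.001, 0.158], [0.0001, 0.0, 0.0011]]
[[-0.0, 0.001, 0.158], [0.0001, -0.0, 0.0011]]
[[-0.0, 0.001, 0.158], [0.0001, -0.0, 0.0011]]
[[-0.0, 0.001, 0.158], [0.0001, -0.0, 0.0011]]
t: 7.92
position: [0.5654, -0.184, 0.2476]
ee_rot: [-0.059, 3.136, -0.002]
force: [0.1, -0.3, -1.1]
finger_gap: 0.434
t 7.92 pos [ 0.5654 -0.184   0.2476] phi 92.14 tilt 0.29 q1,q6 deg [ -2.4 -85.5] gap 0.434 F [ 0.1 -0.3 -1.1] M [-0.05  0.07 -0.02] | D [-0.0009  0.     -0.0049] dphi -40.1 n 4
[[0.0, 0.001, 0.175], [0.0002, 0.0, 0.0012]]
[[0.0, 0.001, 0.175], [0.0002, -0.0, 0.0012]]
[[0.0, 0.001, 0.175], [0.0002, -0.0001, 0.0012]]
[[0.0, 0.001, 0.175], [0.0002, -0.0001, 0.0012]]
```

```bash
python3 -m crank '[[[0,0.001,0.14],[0.0002,0,0.0011],0],[[0,0,0.14],[0.0002,0,0.001],0],[[0,0,0.14],[0.0002,0,0.001],0]]';python3 plan.py .5645 -.184 .2427 52; python3 -m crank '[[[0,0,0.1],[0,0,0.0008],0],[[0,0,0.08],[0,0,0.0006],0]]';python3 plan.py .5645 -.184 .2427 52
```

```text
t: 8.3
position: [0.5649, -0.184, 0.2443]
ee_rot: [0.619, 3.075, -0.001]
force: [-0.2, 0.1, -0.6]
finger_gap: 0.437
t 8.3 pos [ 0.5649 -0.184   0.2443] phi 67.26 tilt 0.26 q1,q6 deg [  -2.4 -110.4] gap 0.437 F [-0.2  0.1 -0.6] M [-0.07 -0.01  0.01] | D [-0.0004 -0.     -0.0016] dphi -15.3 n 2
[[0.001, 0.002, 0.133], [0.0002, -0.0001, 0.0008]]
[[0.001, 0.002, 0.133], [0.0002, -0.0001, 0.0008]]
t: 8.55
position: [0.5651, -0.184, 0.2429]
ee_rot: [0.902, 3.004, 0.0]
force: [0.4, -0.1, -1.0]
finger_gap: 0.433
t 8.55 pos [ 0.5651 -0.184   0.2429] phi 56.57 tilt 0.3 q1,q6 deg [  -2.4 -121.1] gap 0.433 F [ 0.4 -0.1 -1. ] M [ 0.01 -0.    0.01] | D [-0.0006 -0.     -0.0002] dphi -4.6 n 1
[[0.002, 0.005, 0.08], [0.0005, -0.0003, 0.0002]]
```

```bash
python3 -m crank '[[[0,0,0.09],[0,0,0.0006],0]]';python3 plan.py .5645 -.184 .2427 52 1; python3 -m crank '[[[0,0,0.08],[0,0,0.0004],0]]';python3 plan.py .5645 -.184 .2427 52 1;python3 -m crank '[[[0,0,0.08],[0,0,0.0003],0]]';python3 plan.py .5645 -.184 .2427 52 1
```

```text
t: 8.68
position: [0.5655, -0.1843, 0.2429]
ee_rot: [1.039, 2.957, -0.0]
force: [0.4, -0.8, 1.4]
finger_gap: 0.431
t 8.68 pos [ 0.5655 -0.1843  0.2429] phi 51.27 tilt 0.39 q1,q6 deg [  -2.4 -126.4] gap 0.431 F [ 0.4 -0.8  1.4] M [-0.42  0.06 -0.  ] | D [-0.001   0.0003 -0.0002] dphi 0.7 n 1
[[0.002, 0.006, -0.013], [0.0009, -0.0004, 0.0002]]
t: 8.8
position: [0.5657, -0.1846, 0.2429]
ee_rot: [1.16, 2.911, -0.0]
force: [-0.2, -0.7, 0.9]
finger_gap: 0.432
t 8.8 pos [ 0.5657 -0.1846  0.2429] phi 46.54 tilt 0.46 q1,q6 deg [  -2.4 -131.1] gap 0.432 F [-0.2 -0.7  0.9] M [-0.26  0.04  0.  ] | D [-0.0012  0.0006 -0.0002] dphi 5.5 n 1
[[0.002, 0.008, -0.095], [0.0013, -0.0004, 0.0002]]
t: 8.93
position: [0.566, -0.1848, 0.243]
ee_rot: [1.275, 2.861, -0.001]
force: [0.3, -1.2, -0.6]
finger_gap: 0.433
t 8.93 pos [ 0.566  -0.1848  0.243 ] phi 41.97 tilt 0.52 q1,q6 deg [  -2.4 -135.7] gap 0.433 F [ 0.3 -1.2 -0.6] M [-0.44 -0.03  1.07] | D [-0.0015  0.0008 -0.0003] dphi 10.0 n 1
[[0.002, 0.009, -0.175], [0.0016, -0.0006, 0.0003]]
```

A stop torque appeared at 85° with the height steady at home. One more small nudge, then I'll look.

```bash
python3 -m crank '[[[0,0,0.06],[0,0,0.0005],0]]';python3 plan.py .5645 -.184 .2427 52 1;python3 - <<'E'
from cell import r
import cv2
cv2.imwrite("pics/h3.png",cv2.resize(r.capture("scene")["color"][90:165,150:250,::-1],(800,600)))
E
```

```text
t: 9.05
position: [0.5664, -0.1852, 0.243]
ee_rot: [1.355, 2.822, -0.003]
force: [0.6, -1.7, -1.1]
finger_gap: 0.44
t 9.05 pos [ 0.5664 -0.1852  0.243 ] phi 38.72 tilt 0.63 q1,q6 deg [  -2.4 -139.1] gap 0.44 F [ 0.6 -1.7 -1.1] M [-0.76 -0.11  1.26] | D [-0.0019  0.0012 -0.0003] dphi 13.3 n 1
[[0.002, 0.011, -0.232], [0.0022, -0.0007, 0.0003]]
```

View pics/h3.png

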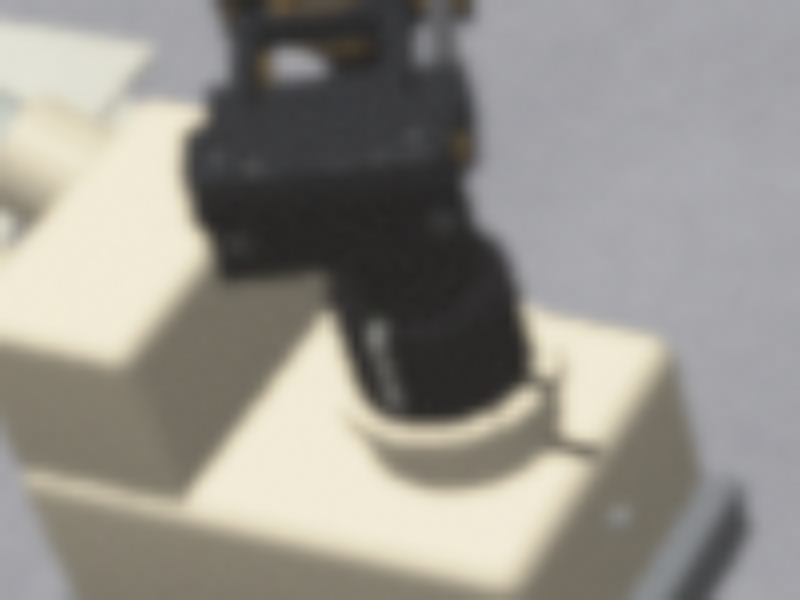

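The skirt sits on the shoulder, and the white line has moved clockwise to the front left. I'll release and rise.

```bash
python3 -m crank '[[[0,0,0],[0,0,0],0.8],[[0,0,0],[0,0,0],0.8],[[0,0,0],[0,0,0],0.8],[[0,0,0],[0,0,0],0.8]]';python3 plan.py .566 -.185 .4 38 4
```

```text
t: 9.6
position: [0.5667, -0.1851, 0.2434]
ee_rot: [1.358, 2.82, -0.0]
force: [0.1, 0.2, 0.4]
finger_gap: 0.769
t 9.6 pos [ 0.5667 -0.1851  0.2434] phi 38.56 tilt 0.68 q1,q6 deg [  -2.4 -139.2] gap 0.769 F [0.1 0.2 0.4] M [-0.09  0.03 -0.04] | D [-7.000e-04  1.000e-04  1.566e-01] dphi -0.6 n 4
[[0.001, 0.003, 0.002], [-0.0003, 0.0001, -0.0391]]
[[0.001, 0.003, 0.002], [-0.0002, 0.0, -0.0391]]
[[0.001, 0.003, 0.002], [-0.0001, -0.0, -0.0391]]
[[0.001, 0.003, 0.002], [0.0, -0.0001, -0.0391]]
```

```bash
python3 -m crank '[[[0,0,0],[0,0,-0.02],0.8],[[0,0,0],[0,0,-0.05],0.8],[[0,0,0],[0,0,-0.05],0.8],[[0,0,0],[0.025,-0.03,-0.03],0.8],[[0,0,0],[0.035,-0.045,0],0.8]]';python3 -m crank '[[[0,0,0],[0.035,-0.045,0],0.8],[[0,0,0],[0.02,-0.03,0],0.8],[[0,0,0],[0,0,0],0.8]]';python3 - <<'E'
from cell import r
import cv2
from h import *
for n in("scene","top"):
    c=r.capture(n);cv2.imwrite(f"pics/{n}9.png",c["color"][:,:,::-1])
    b=(90,165,150,250) if n=="scene" else (170,260,415,535)
    cv2.imwrite(f"pics/{n}9z.png",cv2.resize(c["color"][b[0]:b[1],b[2]:b[3],::-1],(800,600),interpolation=cv2.INTER_CUBIC))
E
```

```text
t: 10.22
position: [0.4699, -0.1839, 0.3952]
ee_rot: [1.36, 2.823, -0.003]
force: [-0.3, -0.1, 0.8]
finger_gap: 0.798
t: 10.6
position: [0.3708, -0.1875, 0.3963]
ee_rot: [1.359, 2.819, 0.001]
force: [0.3, -0.3, -0.4]
finger_gap: 0.796
```

View pics/scene9z.png

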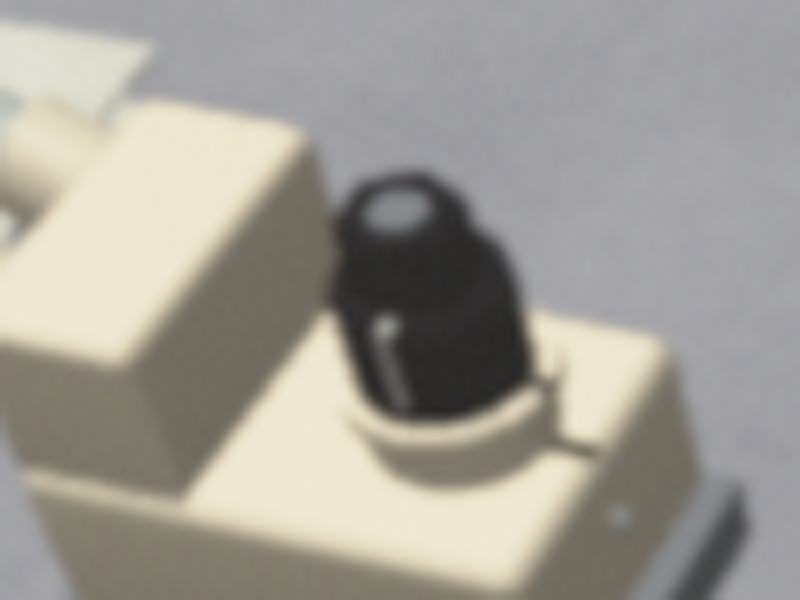

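View pics/top9z.png

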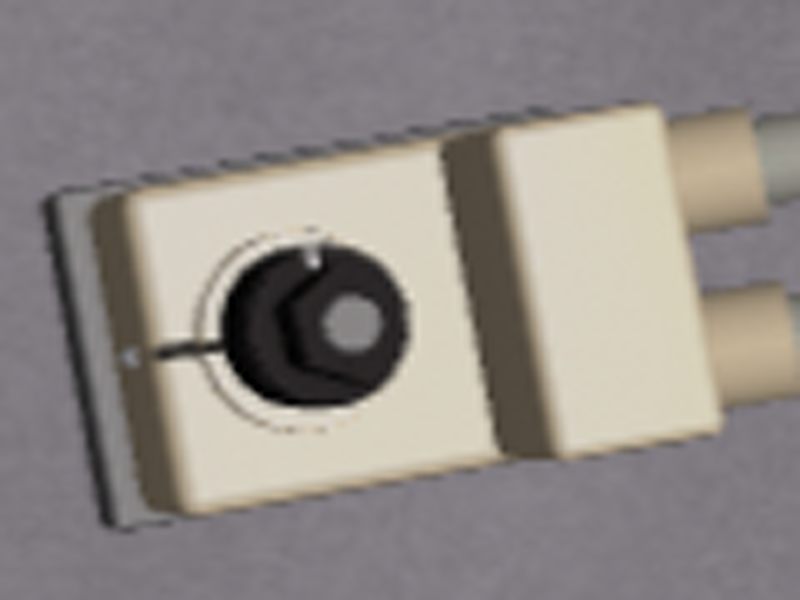

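View pics/scene9.png

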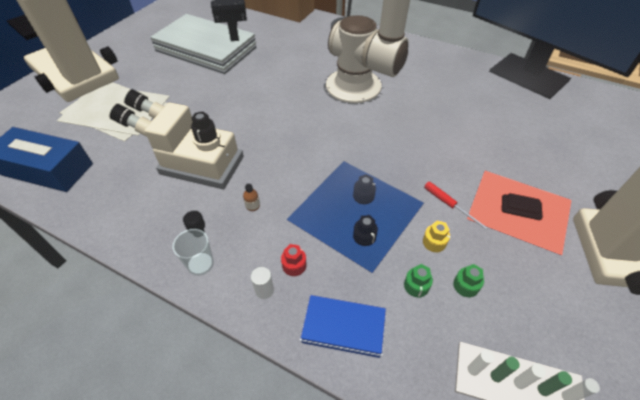

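The cap stands alone on the shoulder, its disc near (467,218) in top and (199,116) in scene. Last I'll check its height by triangulation.

Run:
```python
from cell import r
from h import *
T=r.capture("top");S=r.capture("scene")
def cen(c,x,y,h,lo):
    g=c["color"].astype(float).mean(2)[y-h:y+h+1,x-h:x+h+1];Y,X=np.mgrid[y-h:y+h+1,x-h:x+h+1];w=np.clip(g-lo,0,None)
    return (X*w).sum()/w.sum(),(Y*w).sum()/w.sum()
a=cen(T,467,218,5,60);b=cen(S,199,116,4,70)
print(a,b,two(T,a,S,b),"at z.196:",onz(T,*a,.196),onz(S,*b,.196))
w=onz(T,415+312/6.667-.4,170+256/6.667-.4,.169)[:2]-onz(T,*a,.196)[:2];print(np.hypot(*w),np.degrees(np.arctan2(w[1],w[0])))
print(r.get_state()["t"],r.get_state()["force"])
```

```text
(np.float64(467.4541538461539), np.float64(218.04052747252746)) (np.float64(198.95280862181582), np.float64(115.38716525146964)) (array([ 0.5657344 , -0.1838819 ,  0.19723985]), np.float64(0.0003565406822171985)) at z.196: [ 0.5656717  -0.18411339  0.196     ] [ 0.56473518 -0.18531325  0.196     ]
0.02602452173613114 15.210643781752287
10.8 [ 0.24327459 -0.09919062 -0.04859575]
```

```bash
python3 -c "
from cell import r
print(r.close_job())"
```

```text
the job is handed in; nothing more can be done
None
```

The phototube is closed, and the job is handed in at about 11 s of the 72 s allowed. The first cap I tried, the one on the mat nearest the head, turned out to be the one that fits.

- **Finding the fit:** it slid over the stud and dropped into the thread starts with its underside about 9 mm above the shoulder. A wrong cap would have ridden at 21 mm.
- **Screwing home:** I turned it clockwise until the height stopped changing, with the underside about 130 mm above the work surface. The stop torque (about 1.1 to 1.3 N m) came at roughly 85°. On a last small nudge the fingers seemed to slip slightly on the hexagonal grip. I then opened them and backed away.
- **Final checks:** after release, the two cameras put the cap top at 197 mm, against 196 mm expected. The white line has moved about 82° clockwise, and the cap sits on the stud axis to within about 1 to 2 mm. The wrist force reads near zero.
- **Everything else:** the other two caps were never touched and still stand upright on the mat. The eyepiece and oil bottle stand where they were.

**One disagreement:** my rough scene-camera readings of the bare stud's centre and thread start differed from the top view, by about 4 mm and about 20°. I used the top-view values, and the cap went on without resistance.

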